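# Unpin and open the dowel chest

### The job

Pull the steel retaining pin straight out of the hasp staple on the wooden chest and put it in the grey tray. Then lift the chest's lid off by its wooden grip and lay it flat, right way up, in the middle of the black rubber mat, setting it down rather than dropping it.

Things in the scene. Friction and masses are not known exactly. Their poses are not given: they have to be found in the camera images.
- pin_grip (a point): Centre of the hasp pin's head (loose, 60 g): an upright disc 26 mm across (x, z), 10 mm thick (y), nothing beside or below it. An 8 mm shank runs 68 mm from here along its -x, level, through the staple (U of 6 mm rod, top 14 mm above and 37 mm in from here) and holds the lid down. Pulled level along +x, away from the chest, it is free after 40 mm. A like pin lying on the bench is a spare.
- lid_grip (a point): Centre of the upright grip block, 64 x 18 x 44 mm (x, y, z), on the loose lid (0.35 kg, panel 150 x 210 x 12 mm, its centre 5 mm to +x and top 22 mm below here). A slotted strap runs to +x, 35 mm past the panel, round the staple. Battens reach 10 mm below the panel into the fixed chest (90 mm tall), 3 mm play: lift straight up 30 mm first. Lying flat, this point is 44 mm above the mat's top.
- tray_floor (a point): Centre of the inner floor of the low grey square open tray, 180 x 180 mm outside, walls 25 mm tall and 4 mm thick, fixed to the bench, floor 4 mm above the bench; z is up. The whole pin fits inside in any direction when its disc is near the centre.
- mat_centre (a point): Centre of the top face of the black rubber mat, 220 x 270 mm (x by y), 3 mm thick, fixed to the bench; z is up. The tray and the mat lie one on each side of the chest and may change places.
Not all that is in view belongs to the job. Leave any orange or red look-alike of the part that bears pin_grip alone.

How it is judged:
On the way:
1. the pin is in the tray while the lid is still on the chest (horizontal distance between pin_grip and tray_floor below 0.075 m and height (world z) of pin_grip below 0.045 m and distance of lid_grip from where it was at the start of the episode below 0.02 m), for 0.2 s.
At the end, for the whole second after the job is handed in: Pin lying in the tray: disc within 75 mm of its centre and below 35 mm height, shank within 18 degrees of level. Lid flat, right way up on the mat: grip within 40 mm of the mat's centre, below 55 mm height, within 6 degrees of level. Both at rest (horizontal distance between pin_grip and tray_floor below 0.075 m and height (world z) of pin_grip below 0.035 m and angle between pin_grip's own x axis and vertical between 1.25 and 1.89 rad and horizontal distance between lid_grip and mat_centre below 0.04 m and height (world z) of lid_grip below 0.055 m and angle between lid_grip's own z axis and vertical below 0.1 rad and linear speed of each of lid, pin below 0.02 m/s); the robot touches nothing.
It fails at once if the lid is dropped: once off the chest, it falls free from more than 30 mm above its rest on the mat (contact force between lid and anything else below 0.05 N and height (world z) of lid_grip above 0.077 m and distance of lid_grip from where it was at the start of the episode above 0.02 m).
It also fails if it takes over 64 s, if anything falls off the work surface, if the arm or the gripper's body presses on something with over 40 N, if the wrist force passes 120 N, or if a joint passes its speed limit or range.

### The arm

A 6-joint arm with a two-finger parallel gripper is mounted at the origin on the work surface. World frame = base frame: x ahead of the robot, y to its left, z up, the work surface at z = 0. Lengths are in m, angles in rad, forces in N, time in s.
With the tool pointing down it reaches from about 0.3 to 0.775 m from the base axis. Payload 14.6 kg.
Tool frame: the origin (TCP) lies at the very end of the fingers, on their centre line; the grasp point (between the pads) lies 19 mm behind it; z points along the fingers, x is the direction in which the jaws open and shut, and the axes are right-handed (so a half turn about z gives the same grasp; the last joint's range is limited). The gripper opens to 94 mm and grips with 3 to 60 N. Pads are 16 mm wide; open, the fingers measure 119 mm over their backs; the gripper's body (75 mm by 177 mm) begins 78 mm behind the grasp point.
Start: joints at [1.217, 0.3, 1.521, -0, 1.321, -0.067], TCP at [0.156, 0.528, 0.205] pointing down, gripper open.
Joint ranges: [-3.03, 3.03], [-0.79, 2.21], [0.23, 2.52], [-1.04, 4.18], [0, 3.07], [-2.55, 2.55]. Speed limits (rad/s): [2.22, 2.22, 2.57, 3.14, 3.14, 3.14].

### API

Orientations are given as [roll, pitch, yaw] about the fixed x, y, z axes, in that order (R = Rz(yaw) Ry(pitch) Rx(roll)).
In Python, from station import ctrl gives the robot as it stands.
- The arm moves only by the shell command python3 -m inch 'ROWS' [FORCE]. ROWS is JSON, one flat list of numbers, 7 for each row, row after row: the shift along the tool's x, y, z in cm, then the turn, a rotation vector about the tool's x, y, z in rad, then the opening, from 0 (shut) to 1 (fully open). In form: [tx, ty, tz, wx, wy, wz, claw, tx, ty, tz, wx, wy, wz, claw, ...]. A call has 1 to 20 rows; each row shifts and turns the commanded pose from where the row before left it, along the tool's axes as they then stand; what a row does not reach is not made up. A row lasts 1/8 s, in which the tool goes at most 62.5 mm and 10.7 degrees, less where a joint would pass 70% of its speed; a pose out of reach is approached as far as the arm can. A call is refused whole if a number of a shift passes 6.25 or a number of a turn 0.188, either way. A call with a gripper value outside its range is refused whole. The fingers move at their own pace and stop on an object; FORCE is the grip in N (left out, the last holds). Time passes only in rows, so rows that do not move let the fingers close. It gives the time, the measured TCP pose, the force and the opening at its end, in the units of the state.
- ctrl.get_obs(): the state, without advancing time (a new reading comes with each control period).
- ctrl.camera(name): name is "scene" or "top" or "wrist"; returns (picture, depth): 480x640x3 uint8, red, green, blue; 480x640 float32, m along the optical axis (not along the pixel's ray), 0 where there is no reading.
- ctrl.camera_params(name): a dict with "vertical_fov" (degrees; the focal length in pixels is half the picture's height over the tangent of half this angle, whatever the lens; pixels are square), "cx", "cy" (the principal point, pixels), "distortion" ([k1, k2, p1, p2, k3] as OpenCV has them; the pictures are not rectified), "camera_from_world" (4x4, takes a point from world to camera coordinates); the wrist camera has in their place "mount" (4x4, takes a point from camera to tool coordinates, whose origin is the TCP and whose axes are the tool frame's). Camera axes: x right, y down, z forward; pixel columns grow to the right and rows downward; lengths in m; the calibration is good to about 2 mm. A picture is of the moment at which its call begins: read the wrist's pose just before it. camera_params takes no time and is no camera call.
- ctrl.hand_in(): hands the job in, once; it reports no verdict.
Trained networks look in the newest picture that a camera, given by its name, has taken for a name from the list of things; names that differ only in an ending like _2 or _b are one class to them, and where a whole thing is asked for, a point or a joint stands for the part that bears it (a point fixed in the world has none). Each returns a list of dicts, best first, with "score" (0 to 1); they miss things now and then, are a little off and sometimes report something else, mostly with a low value. They report only what shows in the picture. A call takes as long as a camera call. They do not tell look-alikes from the thing itself.
- ctrl.spot_in(camera, label): "bbox" ([centre column, centre row, width, height] in pixels, round what is visible of it).
- ctrl.place_of(camera, label): "centre" ([column, row] in pixels: a listed point, or the origin of a listed thing).
The state is a dict: "time_s": time; "qpos": joint angles; "joint_vel": joint speeds; "tau": joint torques, N m; "ee_pos": TCP position; "eef_rot": TCP orientation; "force": force on the tool from outside, world axes, zero at the start; "moment": the same for the moment, N m; "grip_width": finger opening in m.
Only numpy, scipy, OpenCV 4.12 (cv2) and the standard library are available. Lean on these libraries where they do the work, as an engineer would, in place of code of your own. Each camera call takes 0.05 s, during which the arm holds its last target. There are 200 camera calls.

## Working session

There is one attempt and no reset: what is moved stays moved. The work goes in short steps, Python scripts to look and compute and a shell command to move; the robot and the scene stay as the last step left them, time stands still between calls to the robot, and variables do not carry over. Pictures are saved under pics/ and viewed, about 8 in all and at most 12, crops included, and the job is handed in when it is done.

```bash
mkdir -p pics; ls
cat > h.py <<'E'
import numpy as np, cv2
from station import ctrl
from scipy.spatial.transform import Rotation as R
def K(p):
    f=240/np.tan(np.radians(p["vertical_fov"])/2); return np.array([[f,0,p["cx"]],[0,f,p["cy"]],[0,0,1]])
def T_wc(name,obs=None):
    p=ctrl.camera_params(name)
    if name!="wrist": return np.linalg.inv(np.array(p["camera_from_world"]))
    o=obs or ctrl.get_obs(); T=np.eye(4); T[:3,:3]=R.from_euler('xyz',o["eef_rot"]).as_matrix(); T[:3,3]=o["ee_pos"]
    return T@np.array(p["mount"])
def ray(name,uv,T):
    p=ctrl.camera_params(name)
    n=cv2.undistortPoints(np.array([[uv]],float),K(p),np.array(p["distortion"],float))[0,0]
    return T[:3,3],T[:3,:3]@np.array([n[0],n[1],1])
def at_depth(name,uv,d,T):
    o,r=ray(name,uv,T); return o+r*d
def at_z(name,uv,z,T):
    o,r=ray(name,uv,T); return o+r*(z-o[2])/r[2]
def med(D,uv,k=2):
    u,v=map(int,map(round,uv)); w=D[max(v-k,0):v+k+1,max(u-k,0):u+k+1]; w=w[w>0]; return float(np.median(w)) if w.size else 0
def snap(name,fn=None):
    o=ctrl.get_obs(); T=T_wc(name,o); im,D=ctrl.camera(name)
    if fn: cv2.imwrite("pics/"+fn,im[:,:,::-1])
    return im,D,T
E
python3 - <<'E'
from h import *
ims=[]
for c in ("scene","top","wrist"):
    im,D,T=snap(c); ims.append(im)
    for l in ("pin_grip","lid_grip","tray_floor","mat_centre"):
        for r in ctrl.place_of(c,l)[:4]:
            d=med(D,r["centre"]); print(c,l,np.round(r["score"],2),np.round(r["centre"]),np.round(at_depth(c,r["centre"],d,T),3))
cv2.imwrite("pics/scene.png",ims[0][:,:,::-1]);cv2.imwrite("pics/top.png",ims[1][:,:,::-1])
E
```

```text
pics
scene pin_grip 0.66 [304. 217.] [ 0.589 -0.034  0.109]
scene pin_grip 0.57 [258. 246.] [ 0.673 -0.101  0.008]
scene pin_grip 0.54 [286. 271.] [ 0.66 -0.    0.01]
scene pin_grip 0.4 [287. 168.] [ 0.459 -0.324  0.003]
scene lid_grip 0.67 [358. 192.] [ 0.461 -0.011  0.138]
scene tray_floor 0.73 [285. 162.] [ 0.451 -0.348  0.004]
scene mat_centre 0.76 [447. 344.] [0.489 0.336 0.002]
top pin_grip 0.8 [260. 172.] [0.717 0.123 0.011]
top pin_grip 0.62 [320. 208.] [0.645 0.001 0.008]
top pin_grip 0.58 [379. 195.] [ 0.674 -0.116  0.01 ]
top pin_grip 0.46 [343. 234.] [ 0.585 -0.042  0.12 ]
top lid_grip 0.89 [332. 301.] [ 0.465 -0.024  0.146]
top tray_floor 0.84 [488. 300.] [ 0.467 -0.337  0.005]
top mat_centre 0.62 [156. 284.] [0.489 0.331 0.003]
```

View pics/scene.png

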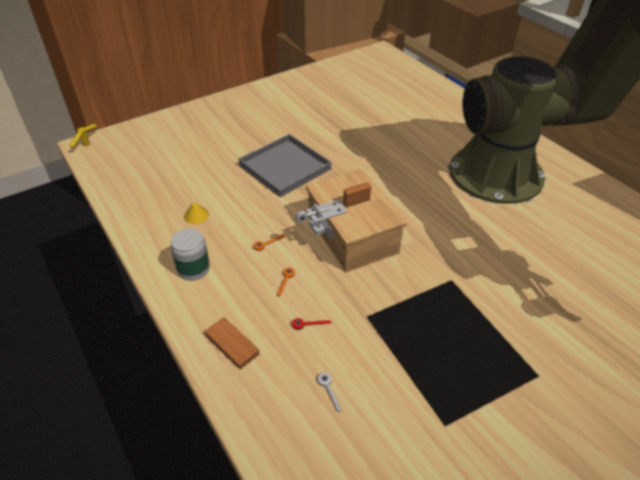

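View pics/top.png

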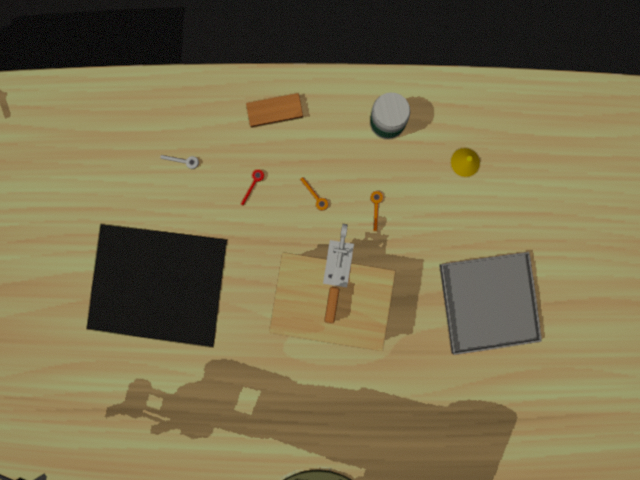

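Scene/top views: the chest is in the middle with the grey pin in its staple (scene (304,217), top (344,230)). The tray is at -y (top (490,303)) and the mat at +y (top (157,285)). Look-alikes in the top view are orange (321,204), orange (377,197), red (258,175) and the silver spare (193,162) on the bench. My choice is the pin in the staple at top (344,230).

```bash
cat >> h.py <<'E'
def go(pos,yaw=None,obs=None):
    """shift (cm) in current tool axes and rotvec (deg) to TCP pos; tool down, tool x along world yaw"""
    o=obs or ctrl.get_obs(); M=R.from_euler('xyz',o["eef_rot"]); s=M.inv().apply(np.array(pos)-o["ee_pos"])*100
    w=None
    if yaw is not None:
        best=None
        for k in (0,np.pi):
            t=R.from_matrix(np.array([[np.cos(yaw+k),np.sin(yaw+k),0],[np.sin(yaw+k),-np.cos(yaw+k),0],[0,0,-1]]))
            v=(M.inv()*t).as_rotvec()
            if best is None or np.linalg.norm(v)<np.linalg.norm(best): best=v
        w=best
    return np.round(s,2),(None if w is None else np.round(w,3))
E
python3 - <<'E'
from h import *
im,D,T=snap("top")
c=cv2.resize(im[190:360,260:410],None,fx=4,fy=3.5*4/3.5,interpolation=cv2.INTER_CUBIC)[:600]; cv2.imwrite("pics/crop.png",c[:,:,::-1])
o=ctrl.get_obs(); print({k:np.round(o[k],3) for k in("ee_pos","eef_rot","force","grip_width")})
print(np.round(ctrl.camera_params("wrist")["mount"],3),ctrl.camera_params("wrist")["vertical_fov"])
# lid panel: points with height ~0.1
v,u=np.mgrid[200:380:1,250:420:1]; u=u.ravel();v=v.ravel()
P=np.array([at_depth("top",(a,b),D[b,a],T) for a,b in zip(u,v) if D[b,a]>0])
q=P[(P[:,2]>.09)&(P[:,2]<.112)&(P[:,0]<.56)]; print(len(q),np.median(q[:,2]),cv2.minAreaRect(q[:,:2].astype(np.float32)))
b=P[(P[:,2]>.125)&(P[:,0]<.52)]; print("block",len(b),np.median(b[:,2]),cv2.minAreaRect(b[:,:2].astype(np.float32)))
h=P[(P[:,2]>.06)&(P[:,0]>.56)]; print("hasp",len(h),h.max(0),np.round(h[np.argsort(-h[:,0])[:12]],3))
print(go([.57,-.04,.27],np.radians(83)))
E
```

```text
{'ee_pos': array([0.156, 0.528, 0.205]), 'eef_rot': array([ 3.142, -0.   ,  1.284]), 'force': array([-0.53 , -0.458, -0.799]), 'grip_width': np.float64(0.094)}
[[ 1.     0.     0.001  0.   ]
 [-0.     0.972  0.235 -0.067]
 [-0.001 -0.235  0.972 -0.179]
 [ 0.     0.     0.     1.   ]] 62.97220656184797Traceback (most recent call last):
  File "<stdin>", line 8, in <module>
  File "h.py", line 16, in at_depth
    o,r=ray(name,uv,T); return o+r*d
        ~~~^^^^^^^^^^^
  File "h.py", line 12, in ray
    p=ctrl.camera_params(name)
ValueError: time passes only in moves, steps and waits
```

View pics/crop.png

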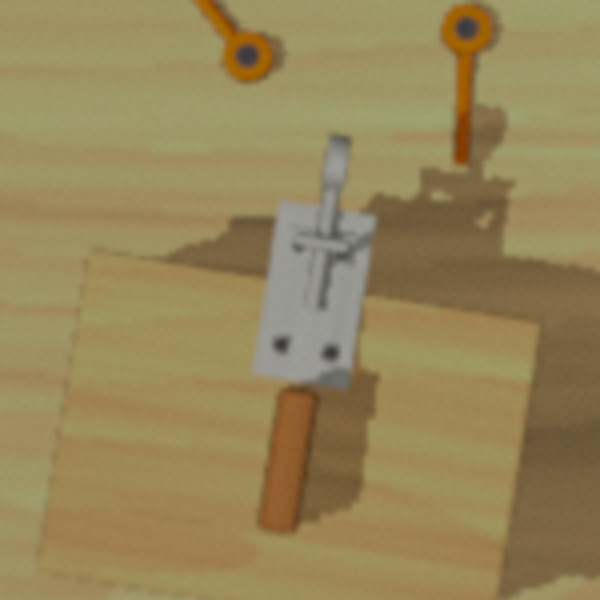

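The crop shows the grey pin: head at crop (338,160), i.e. top (344,230), with its shank running through the staple over the strap. The block is at crop (287,460). The choice is confirmed.

```bash
cat >> h.py <<'E'
def cloud(name,D,T,r0,r1,c0,c1):
    p=ctrl.camera_params(name); v,u=np.mgrid[r0:r1,c0:c1]; uv=np.stack([u.ravel(),v.ravel()],1).astype(float); d=D[v.ravel(),u.ravel()]
    uv=uv[d>0]; d=d[d>0]
    n=cv2.undistortPoints(uv[:,None],K(p),np.array(p["distortion"],float))[:,0]
    return (np.c_[n,np.ones(len(n))]*d[:,None])@T[:3,:3].T+T[:3,3]
E
python3 - <<'E'
from h import *
im,D,T=snap("top")
P=cloud("top",D,T,200,380,250,420)
rect=lambda q:cv2.minAreaRect(q[:,:2].astype(np.float32))
q=P[(P[:,2]>.09)&(P[:,2]<.112)&(P[:,0]<.56)]; print(len(q),np.median(q[:,2]),rect(q))
b=P[(P[:,2]>.125)&(P[:,0]<.52)]; print("block",len(b),np.median(b[:,2]),rect(b))
h=P[(P[:,2]>.06)&(P[:,0]>.56)]; print("hasp",len(h),h.max(0),np.round(h[np.argsort(-h[:,0])[:12]],3))
print(go([.53,-.04,.30],np.radians(83)))
E
```

```text
9165 0.10227241257305653 ((0.4758305847644806, -0.025540634989738464), (0.2114303559064865, 0.17407061159610748), 81.48759460449219)
block 369 0.1456474218103545 ((0.4580254554748535, -0.02301221340894699), (0.017921997234225273, 0.06386495381593704), 81.35103607177734)
hasp 266 [ 0.60411683 -0.01699466  0.12541659] [[ 0.604 -0.049  0.11 ]
 [ 0.604 -0.042  0.113]
 [ 0.603 -0.046  0.116]
 [ 0.603 -0.047  0.117]
 [ 0.603 -0.04   0.118]
 [ 0.603 -0.044  0.121]
 [ 0.602 -0.049  0.115]
 [ 0.602 -0.047  0.117]
 [ 0.601 -0.04   0.118]
 [ 0.601 -0.045  0.12 ]
 [ 0.601 -0.044  0.12 ]
 [ 0.601 -0.042  0.122]]
(array([-43.85,  51.96,  -9.46]), array([ 0.   , -0.   , -0.165]))
```

```bash
python3 -m inch '[-3.1,3.7,-0.7,0,0,0,1,-3.1,3.7,-0.7,0,0,0,1,-3.1,3.7,-0.7,0,0,0,1,-3.1,3.7,-0.7,0,0,0,1,-3.1,3.7,-0.7,0,0,0,1,-3.1,3.7,-0.7,0,0,0,1,-3.1,3.7,-0.7,0,0,0,1,-3.1,3.7,-0.7,0,0,0,1,-3.1,3.7,-0.7,0,0,0,1,-3.1,3.7,-0.7,0,0,0,1,-3.1,3.7,-0.7,0,0,0,1,-3.1,3.7,-0.7,0,0,0,1,-3.1,3.7,-0.7,0,0,0,1,-3.1,3.7,-0.7,0,0,0,1,0,0,0,0,0,-0.138,1,0,0,0,0,0,0,1]'
python3 - <<'E'
from h import *
im,D,T=snap("wrist","w1.png")
for r in ctrl.place_of("wrist","pin_grip")[:4]:
    d=med(D,r["centre"]); print(r["score"],np.round(r["centre"]),np.round(at_depth("wrist",r["centre"],d,T),4))
P=cloud("wrist",D,T,0,480,0,640)
rect=lambda q:cv2.minAreaRect(q[:,:2].astype(np.float32))
h=P[(P[:,2]>.08)&(P[:,0]>.583)&(P[:,0]<.62)&(abs(P[:,1]+.043)<.03)]; print("head",len(h),h.min(0),h.max(0),rect(h))
b=P[(P[:,2]>.13)&(P[:,0]<.52)&(P[:,2]<.16)&(P[:,0]>.4)&(abs(P[:,1]+.02)<.08)]; print("block",len(b),rect(b) if len(b) else '')
print(go([.59,-.043,.2],np.radians(81.5)))
E
```

```text
time_s: 2.85
ee_pos: [0.5297, -0.0355, 0.3032]
eef_rot: [-3.141, -0.0, 1.421]
force: [0.3, -0.2, 0.6]
grip_width: 0.094
0.96 [358. 292.] [ 6.523e-01 -2.000e-04  1.080e-02]
0.88 [320. 278.] [ 0.5875 -0.0412  0.1222]
0.66 [279. 316.] [ 0.6695 -0.1061  0.0106]
head 211 [ 0.58302111 -0.04725544  0.11589023] [ 0.60413921 -0.0346849   0.1240637 ] ((0.5931209921836853, -0.0409628190100193), (0.009860643185675144, 0.021091260015964508), 81.36231231689453)
block 1685 ((0.4583527147769928, -0.020802795886993408), (0.017990687862038612, 0.06353121995925903), 81.8003921508789)
(array([ 0.12,  6.1 , 10.35]), array([ 0.   , -0.   , -0.003]))
```

View pics/w1.png

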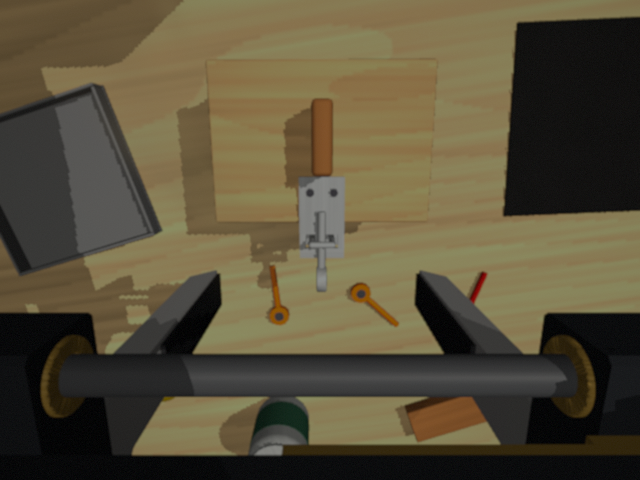

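Wrist view: the pin head is at (321,280), the orange look-alikes at (360,292) and (279,315), the block at (322,136), and the staple is intact. Head centre is about (0.591,-0.041,0.111).

```bash
python3 -m inch '[0.1,2,1,0,0,0,1,0.1,2,2,0,0,0,1,0.1,2,3,0,0,0,1,0.07,0.14,4,0,0,0,0.7,0,0,4,0,0,0,0.7,0,0,3.5,0,0,0,0.7,0,0,2.4,0,0,0,0.7,0,0,1,0,0,0,0.6,0,0,0,0,0,0,0.5]' 30
python3 - <<'E'
from h import *
im,D,T=snap("wrist","w2.png")
print(ctrl.place_of("wrist","pin_grip")[:2]); print(go([.591,-.041,.094],np.radians(81.5)))
E
```

```text
time_s: 4.08
ee_pos: [0.5909, -0.0404, 0.0946]
eef_rot: [-3.141, 0.0, 1.421]
force: [0.0, -0.8, 0.2]
grip_width: 0.0497
[{'centre': [246.6, 354.2], 'score': 0.74}, {'centre': [315.2, 301.3], 'score': 0.59}]
(array([-0.04, -0.04,  0.16]), array([ 0.002, -0.   , -0.001]))
```

View pics/w2.png

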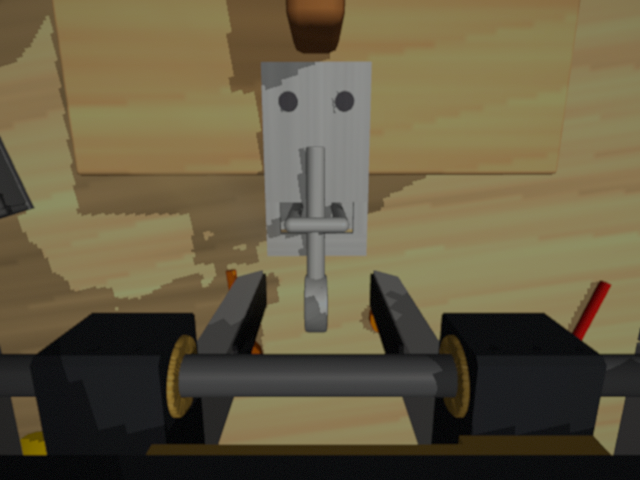

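The pin head (316,303) sits between the fingers, about 1.5–2 mm to the -x tool side. I nudge that way and close.

```bash
python3 -m inch '[-0.15,0,0,0,0,0,0.4,0,0,0,0,0,0,0.25,0,0,0,0,0,0,0,0,0,0,0,0,0,0,0,0,0,0,0,0,0,0,0,0,0,0,0,0]' 30
```

```text
time_s: 4.92
ee_pos: [0.5907, -0.0422, 0.0945]
eef_rot: [3.142, -0.0, 1.422]
force: [0.3, 0.6, 0.4]
grip_width: 0.0098
```

```bash
python3 -m inch '[0,0.5,0,0,0,0,0,0,0.8,0,0,0,0,0,0,0.8,0,0,0,0,0,0,0.8,0,0,0,0,0,0,0.8,0,0,0,0,0,0,0.8,0,0,0,0,0,0,0.8,0,0,0,0,0,0,0.8,0,0,0,0,0,0,0,0,0,0,0,0]'
python3 - <<'E'
from h import *
im,D,T=snap("wrist","w3.png"); t=T_wc("top"); i2,D2,t=snap("top"); 
P=cloud("top",D2,t,200,420,400,600); q=P[(P[:,2]>.015)&(P[:,2]<.04)]; print(cv2.minAreaRect(q[:,:2].astype(np.float32)))
cv2.imwrite("pics/w3.png",cv2.resize(np.hstack([im,i2]),(800,300))[:,:,::-1]); print(ctrl.place_of("top","tray_floor"))
E
```

```text
time_s: 6.05
ee_pos: [0.6514, -0.0513, 0.0942]
eef_rot: [-3.142, 0.0, 1.422]
force: [-0.4, -0.0, -1.1]
grip_width: 0.0097
((0.46118396520614624, -0.33802762627601624), (0.1799030900001526, 0.18278713524341583), 8.397960662841797)
[{'centre': [489.0, 301.2], 'score': 0.58}]
```

View pics/w3.png

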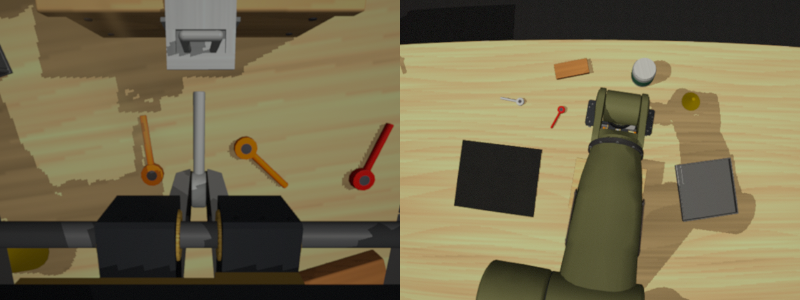

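The pin is fully out and held level by its head. Taking it to the tray (centre ≈ (0.461,-0.338)).

```bash
python3 -m inch '[0,0,-2.5,0,0,0,0,0,0,-2.5,0,0,0,0,-2,-0.9,0,0,0,0,0,-3.6,-1.6,0,0,0,0,0,-4.6,-2,0,0,0,0,0,-4.6,-2,0,0,0,0,0,-4.6,-2,0,0,0,0,0,-4.6,-2,0,0,0,0,0,-4,-1.8,0,0,0,0,0,-3,-1.3,0,0,0,0,0,0,0,2,0,0,0,0,0,0,3,0,0,0,0,0,0,3,0,0,0,0,0,0,3,0,0,0,0,0,0,1.4,0,0,0,0,0,0,0.6,0,0,0,0,0,0,0.3,0,0,0,0,0,0,0,0,0,0,0]'
python3 - <<'E'
from h import *
im,D,T=snap("wrist","w4.png"); print(ctrl.place_of("wrist","pin_grip")[:2])
E
```

```text
time_s: 8.45
ee_pos: [0.4708, -0.3379, 0.012]
eef_rot: [3.141, 0.0, 1.422]
force: [-0.2, -0.5, -0.9]
grip_width: 0.0094
[{'centre': [314.3, 303.2], 'score': 0.65}, {'centre': [314.3, 264.2], 'score': 0.36}]
```

View pics/w4.png

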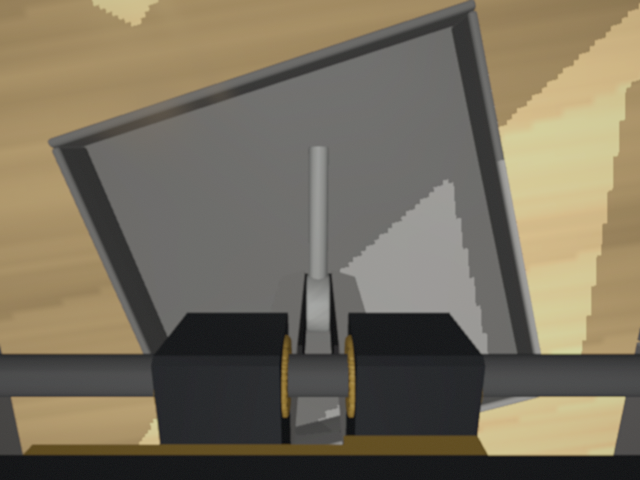

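The pin (head (318,300), tip (318,150)) is inside the tray, clear of the walls. Lower a little, release, rise.

```bash
python3 -m inch '[0,0,0.4,0,0,0,0,0,0,0,0,0,0,0.15,0,0,0,0,0,0,0.3,0,0,0,0,0,0,0.4,0,0,0,0,0,0,0.4,0,0,-1.5,0,0,0,0.4,0,0,-4,0,0,0,0.4,0,0,-5,0,0,0,0.4,0,0,-5,0,0,0,0.4,0,0,-4,0,0,0,0.6,0,0,0,0,0,0,0.6]'
python3 - <<'E'
from h import *
im,D,T=snap("wrist","w5.png")
for r in ctrl.place_of("wrist","pin_grip")[:4]:
    d=med(D,r["centre"]); print(r["score"],np.round(r["centre"]),np.round(at_depth("wrist",r["centre"],d,T),4))
i2,D2,t=snap("top"); P=cloud("top",D2,t,230,380,250,420)
b=P[(P[:,2]>.13)&(P[:,0]<.52)&(P[:,2]<.16)]; print("block",len(b),cv2.minAreaRect(b[:,:2].astype(np.float32)),np.median(b[:,2]))
P=cloud("top",D2,t,200,380,60,250); g=i2[200:380,60:250].astype(int).sum(2)<120
ys,xs=np.nonzero(g); c,s,a=cv2.minAreaRect(np.c_[xs+60,ys+200].astype(np.float32)); print("mat px",c,s,a,at_z("top",c,.003,t))
cv2.imwrite("pics/w5.png",cv2.resize(np.hstack([im,i2]),(800,300))[:,:,::-1])
E
```

```text
time_s: 9.93
ee_pos: [0.4714, -0.3383, 0.2068]
eef_rot: [3.136, 0.003, 1.422]
force: [0.0, -0.4, 0.1]
grip_width: 0.0536
0.69 [319. 215.] [ 0.4686 -0.336   0.0297]
block 367 ((0.4579625725746155, -0.02299298718571663), (0.017903266474604607, 0.06399716436862946), 81.34886932373047) 0.14537873555929082
mat px (156.3616943359375, 284.8134460449219) (127.15154266357422, 107.40811920166016) 7.224316120147705 [0.48734784 0.33060985 0.003     ]
```

View pics/w5.png

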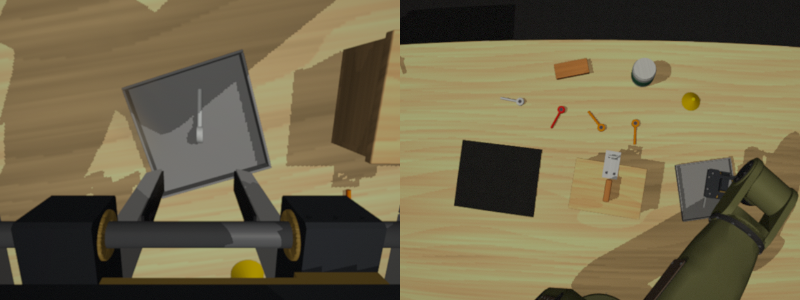

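The pin lies in the tray (head at top ≈ 0.030 m, centre ≈ (0.469,-0.336)) and the lid is unmoved. Next the lid grip at (0.458,-0.022).

```bash
python3 -m inch '[2,-0.4,0,0,0,0,0.7,4,-0.8,0,0,0,0,0.7,4.7,-0.9,0,0,0,0,0.7,4.7,-0.9,0,0,0,0,0.7,4.7,-0.9,0,0,0,0,0.7,4.7,-0.9,0,0,0,0,0.7,3.8,-0.7,0,0,0,0,0.7,2.5,-0.5,0,0,0,0,0.7,0,0,0,0,0,0,0.7]' 50
python3 - <<'E'
from h import *
im,D,T=snap("wrist"); P=cloud("wrist",D,T,0,480,0,640)
b=P[(P[:,2]>.135)&(P[:,2]<.155)&(P[:,0]<.53)&(P[:,0]>.4)&(abs(P[:,1]+.02)<.03)]; print("block",len(b),cv2.minAreaRect(b[:,:2].astype(np.float32)) if len(b) else '',np.median(b[:,2]))
print(go([.458,-.022,.109],np.radians(81.5)))
E
```

```text
time_s: 11.2
ee_pos: [0.4565, -0.0194, 0.2019]
eef_rot: [-3.141, -0.0, 1.425]
force: [-0.7, 0.1, -0.5]
grip_width: 0.0658
block 2759 ((0.4574878215789795, -0.020535986870527267), (0.01783318817615509, 0.06311151385307312), 81.02629852294922) 0.14577482921664775
(array([-0.14,  0.15,  9.3 ]), array([-0.001,  0.   ,  0.001]))
```

```bash
python3 -m inch '[-0.2,0.15,2,0,0,0,0.6,0,0,3,0,0,0,0.5,0,0,3,0,0,0,0.5,0,0,1,0,0,0,0.5,0,0,0.3,0,0,0,0.4,0,0,0,0,0,0,0.25,0,0,0,0,0,0,0,0,0,0,0,0,0,0,0,0,0,0,0,0,0,0,0,0,0,0,0,0]' 50
```

```text
time_s: 12.5
ee_pos: [0.459, -0.0233, 0.1102]
eef_rot: [3.14, -0.0, 1.422]
force: [-0.9, 1.9, 6.1]
grip_width: 0.0177
```

```bash
python3 -m inch '[0,0,-0.3,0,0,0,0,0,0,-0.6,0,0,0,0,0,0,-0.8,0,0,0,0,0,0,-0.8,0,0,0,0,0,0,-0.8,0,0,0,0,0,0,-0.8,0,0,0,0,0,0,-0.8,0,0,0,0,0,0,-0.6,0,0,0,0,0,0,0,0,0,0,0]'
python3 - <<'E'
from h import *
im,D,T=snap("wrist","w6.png"); P=cloud("wrist",D,T,0,330,0,640)
q=P[(P[:,2]>.135)&(P[:,2]<.17)]; A=np.c_[q[:,:2],np.ones(len(q))]
z=np.median(q[:,2]); q=q[abs(q[:,2]-z)<.006]; c=np.linalg.lstsq(np.c_[q[:,:2],np.ones(len(q))],q[:,2],rcond=None)[0]; print(len(q),z,c)
E
```

```text
time_s: 13.62
ee_pos: [0.4587, -0.0234, 0.1649]
eef_rot: [3.141, 0.0, 1.422]
force: [-0.6, 0.3, -3.8]
grip_width: 0.0178
70123 0.1567888028973435 [0.0006145  0.00073751 0.15653695]
```

View pics/w6.png

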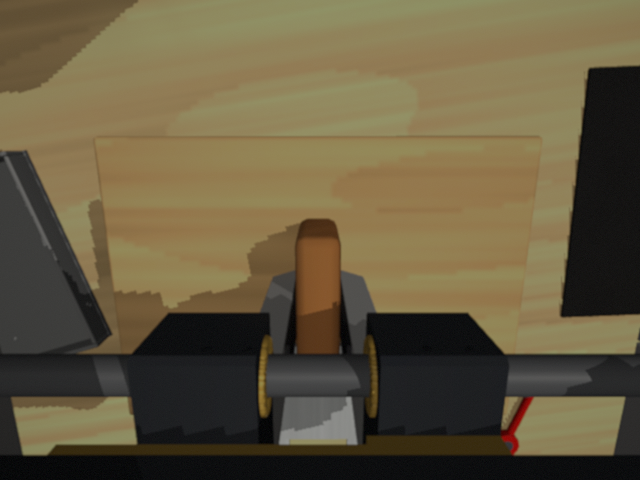

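The lid is level (tilt ≈ 0.001) and 55 mm up, clear of the staple. Moving it to the mat, centre (0.488,0.331).

```bash
python3 -m inch '[0,0,-1,0,0,0,0,0.5,0,-1,0,0,0,0,1.5,-0.1,0,0,0,0,0,2.5,-0.2,0,0,0,0,0,3.3,-0.2,0,0,0,0,0,3.6,-0.3,0,0,0,0,0,3.6,-0.3,0,0,0,0,0,3.6,-0.3,0,0,0,0,0,3.6,-0.3,0,0,0,0,0,3.6,-0.3,0,0,0,0,0,3.6,-0.2,0,0,0,0,0,3,-0.2,0,0,0,0,0,2,0,0,0,0,0,0,1,0,0,0,0,0,0,0,0,0,0,0,0,0,0,0,0,0,0,0,0]'
python3 - <<'E'
from h import *
print(go([.488,.331,.033],np.radians(81.5)))
im,D,T=snap("wrist"); P=cloud("wrist",D,T,0,330,0,640)
q=P[(P[:,2]>.16)&(P[:,2]<.19)]; z=np.median(q[:,2]); q=q[abs(q[:,2]-z)<.006]; print(len(q),z,np.linalg.lstsq(np.c_[q[:,:2],np.ones(len(q))],q[:,2],rcond=None)[0])
E
```

```text
time_s: 15.68
ee_pos: [0.4872, 0.3298, 0.1844]
eef_rot: [-3.142, 0.0, 1.422]
force: [0.3, -0.2, -3.4]
grip_width: 0.0174
(array([ 0.14,  0.06, 15.14]), array([-0.   ,  0.   , -0.001]))
70115 0.1763588465269315 [-0.00024869  0.00054595  0.17628701]
```

```bash
python3 -m inch '[0.1,0.05,1.5,0,0,0,0,0,0,2.5,0,0,0,0,0,0,2.5,0,0,0,0,0,0,2.5,0,0,0,0,0,0,2.5,0,0,0,0,0,0,1.5,0,0,0,0,0,0,0.8,0,0,0,0,0,0,0.5,0,0,0,0,0,0,0.3,0,0,0,0,0,0,0.2,0,0,0,0,0,0,0.2,0,0,0,0,0,0,0,0,0,0,0]'
```

```text
time_s: 17.23
ee_pos: [0.4879, 0.3312, 0.0345]
eef_rot: [3.142, 0.0, 1.422]
force: [0.2, 0.2, -2.8]
grip_width: 0.0179
```

```bash
python3 -m inch '[0,0,0.1,0,0,0,0,0,0,0.1,0,0,0,0,0,0,0,0,0,0,0]'
```

```text
time_s: 17.6
ee_pos: [0.488, 0.3312, 0.0333]
eef_rot: [3.141, -0.0, 1.422]
force: [-5.0, -1.6, 5.5]
grip_width: 0.0179
```

In contact with the mat (the vertical force reversed). Release gently and rise.

```bash
python3 -m inch '[0,0,0,0,0,0,0.22,0,0,0,0,0,0,0.3,0,0,0,0,0,0,0.45,0,0,0,0,0,0,0.45,0,0,-1,0,0,0,0.45,0,0,-3,0,0,0,0.45,0,0,-4,0,0,0,0.45,0,0,-4,0,0,0,0.45,0,0,-4,0,0,0,0.45,0,-3,-4,0,0,0,0.45,0,-3,-2,0,0,0,0.45,0,0,0,0,0,0,0.45,0,0,0,0,0,0,0.45]'
python3 - <<'E'
from h import *
im,D,T=snap("wrist"); P=cloud("wrist",D,T,0,480,0,640)
q=P[(P[:,2]>.018)&(P[:,2]<.032)&(abs(P[:,0]-.49)<.1)&(abs(P[:,1]-.33)<.12)]; print("panel",len(q),np.median(q[:,2]),np.linalg.lstsq(np.c_[q[:,:2],np.ones(len(q))],q[:,2],rcond=None)[0])
b=P[(P[:,2]>.058)&(P[:,2]<.08)&(abs(P[:,0]-.49)<.06)&(abs(P[:,1]-.33)<.05)]; print("block",cv2.minAreaRect(b[:,:2].astype(np.float32)),np.median(b[:,2]))
i2,D2,t=snap("top"); P=cloud("top",D2,t,230,370,430,560)
for r in ctrl.place_of("top","pin_grip")[:5]: print("pin",r["score"],np.round(r["centre"]),np.round(at_depth("top",r["centre"],med(D2,r["centre"]),t),3))
cv2.imwrite("pics/w7.png",cv2.resize(np.hstack([im,i2]),(800,300))[:,:,::-1]); print(ctrl.get_obs()["force"])
E
```

```text
time_s: 19.23
ee_pos: [0.4289, 0.3398, 0.252]
eef_rot: [-3.141, 0.0, 1.422]
force: [0.6, -0.8, -0.7]
grip_width: 0.0419
panel 20113 0.025238412927208187 [ 0.0167625  -0.00151968  0.01793495]
block ((0.48609280586242676, 0.3322482407093048), (0.017670515924692154, 0.06329931318759918), 81.3395004272461) 0.06869749545267667
pin 0.78 [321. 205.] [ 0.651 -0.     0.011]
pin 0.71 [491. 299.] [ 0.468 -0.337  0.029]
pin 0.69 [261. 174.] [0.714 0.121 0.01 ]
pin 0.67 [378. 199.] [ 0.665 -0.113  0.012]
[-0.07639337  0.23265021 -0.39359402]
```

View pics/w7.png

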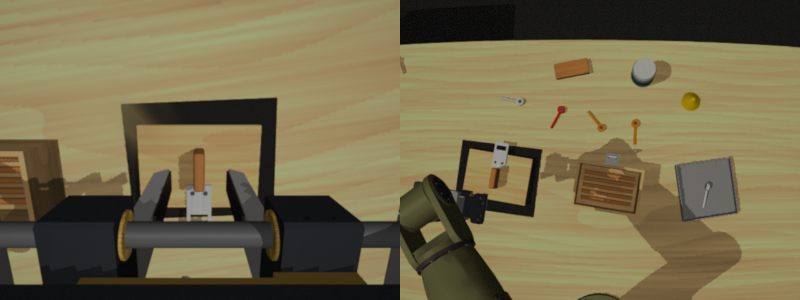

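The lid lies flat in the middle of the mat (top-view pixel ≈ (157,285)). The pin is in the tray ((491,299)), the robot is clear, and the look-alikes are where they were.

```bash
python3 -c "
from station import ctrl
print(ctrl.hand_in())"
```

```text
the job is handed in; nothing more can be done
None
```

I pulled the pin straight out of the staple, put it in the grey tray, then lifted the lid off and set it down on the mat. I handed the job in at about 19 s of the 64 s allowed; the hand-in reports no verdict.

The last checks, made just before hand-in:
- **Pin:** the disc is about 7 mm from the tray's centre, with its top at about 0.03 m, so its centre is near 0.017 m. I judged the shank's level from the picture and the pin's geometry (about 8 degrees) and did not measure it.
- **Lid:** the grip is about 2 mm from the mat's centre. The panel top is at 25 mm, as expected, and within about 1 degree of level. The lid was touching the mat before I let go.
- **Robot:** the arm was clear, with no contact force.

No check failed. The camera estimates disagreed by about 2 mm, and the network's position for one orange look-alike shifted by about 2 pixels, which I took as noise because the robot did not touch it.

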